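# Load the sterilising cabinet and switch its lamp on with the key

### The job

Pull the drawer of the white sterilising cabinet right out to its stop, lay every petri dish from the bench flat in it, side by side, and push the drawer fully shut with the dishes inside. Then lift the key out of its wooden stand, push it all the way down into the key switch on the grey lamp unit, turn it clockwise to its stop and leave it there. Never turn the switch while the drawer is open, and leave the other things on the bench where they are.

Things in the scene. Friction and masses are not known exactly. Their poses are not given: they have to be found in the camera images.
- cabinet: white steel sterilising cabinet, 200 deep (x) x 310 wide (y) x 85 mm high, fixed to the bench; origin at the centre of its underside; its drawer is in the face that looks to its own -x, and slides out along its own -x
- drawer (a joint): drawer slide, m: 0 shut, 0.17 fully out at its stop; resists with about 2 N, stays where it is left, may start a little open
- drawer_handle (a point): middle of the drawer's straight steel handle bar: 10 mm thick, 110 mm long, lying level across the drawer (along the cabinet's y), 55 mm above the bench, 50 mm in front of the drawer's front panel; the bar's ends run back to the panel. The panel is 306 wide x 64 mm high with its top 76 mm above the bench, 9 mm below the cabinet's top. Axes as the cabinet's; moves with the drawer
- drawer_tray (a point): centre of the drawer's flat inner floor, 20 mm above the bench; 157 deep (x) x 280 mm wide (y) inside: four dishes fit in one row along y. Side and back walls stand only 6 mm above the floor, the front panel 56 mm. Axes as the cabinet's; moves with the drawer. At the stop the cabinet's face is 80 mm from here (cabinet +x). A dish is inside when its centre is within 56 (x) and 116 mm (y)
- dish_0: petri dish with its lid on, clear, a flat round disc 63 mm across and 14 mm high, 30 g, lying on the bench at the robot's left; origin at the centre of its underside, z up; grip it across its rim. Two to four of these four alike dishes are present
- dish_1: petri dish with its lid on, clear, a flat round disc 63 mm across and 14 mm high, 30 g, lying on the bench at the robot's left; origin at the centre of its underside, z up; grip it across its rim. Two to four of these four alike dishes are present
- dish_2: petri dish with its lid on, clear, a flat round disc 63 mm across and 14 mm high, 30 g, lying on the bench at the robot's left; origin at the centre of its underside, z up; grip it across its rim. Two to four of these four alike dishes are present
- dish_3: petri dish with its lid on, clear, a flat round disc 63 mm across and 14 mm high, 30 g, lying on the bench at the robot's left; origin at the centre of its underside, z up; grip it across its rim. Two to four of these four alike dishes are present
- key: large key, 76 mm long, standing upright: origin at the tip of the blade, z up along the key. Steel blade 14.5 (x) x 6.5 mm (y), 28 mm long with a smaller tip; above it a round collar 24 mm across, 6 mm high; above that a flat black bow 36 (x) x 9 (y) x 42 mm high, from 34 to 76 mm above the origin: grip it across its 9 mm (y). It works either way round
- key_stand: light wooden block 60 x 44 x 40 mm, fixed, origin at the centre of its underside; the key stands with its blade in a slot in its top and is lifted straight up out of it
- lamp_unit: grey lamp unit, a box 100 (x) x 90 (y) x 60 mm high, fixed, origin at the centre of its underside; the key switch is in the middle of its top
- key_switch (a joint): rotation of the key switch, rad: 0 off, 1.05 on (its stop); grows clockwise as seen from above; turned by the key, stays where it is left (friction 0.04 N m)
- slot (a point): mouth of the key slot, in the middle of the top of the square steel switch rotor (34 x 34 mm, its top 66 mm above the bench). The slot is 16.5 mm long along this point's x and 8.5 mm wide along its y, chamfered, 31 mm deep, and turns with the switch. The key is fully in when its collar rests on the rotor: key origin 28 mm below this point
- stopper: bystander: black rubber stopper 33 mm across, 26 mm high, among the dishes; leave it
- roll: bystander: roll of white tape 80 mm across, 19 mm high
- pen: bystander: marker pen 136 mm long, 17 mm thick
- cup: bystander: small glass beaker 48 mm across, 53 mm high
- meter: bystander: hand-held meter 164 x 68 x 34 mm
Not all that is in view belongs to the job. What is shaped like the dish_0 but pink is not meant.

How it is judged (in metres and radians):
On the way, in this order (a step that is already met when the one before it is completed fails the run):
1. the drawer is pulled out to its stop (value of joint drawer above 0.164 m), for 0.2 s.
2. every dish present lies flat in the open drawer (value of joint drawer above 0.08 m and x of dish_0 in the frame of drawer_tray between -0.056 and 0.056 m and y of dish_0 in the frame of drawer_tray between -0.116 and 0.116 m and z of dish_0 in the frame of drawer_tray between -0.006 and 0.012 m and angle between each of dish_0, dish_1, dish_2, dish_3's own z axis and vertical below 0.15 rad and x of dish_1 in the frame of drawer_tray between -0.056 and 0.056 m and y of dish_1 in the frame of drawer_tray between -0.116 and 0.116 m and z of dish_1 in the frame of drawer_tray between -0.006 and 0.012 m and x of dish_2 in the frame of drawer_tray between -0.056 and 0.056 m and y of dish_2 in the frame of drawer_tray between -0.116 and 0.116 m and z of dish_2 in the frame of drawer_tray between -0.006 and 0.012 m and x of dish_3 in the frame of drawer_tray between -0.056 and 0.056 m and y of dish_3 in the frame of drawer_tray between -0.116 and 0.116 m and z of dish_3 in the frame of drawer_tray between -0.006 and 0.012 m), for 0.2 s.
3. the drawer is fully shut with the dishes in it (value of joint drawer below 0.005 m and x of dish_0 in the frame of drawer_tray between -0.056 and 0.056 m and y of dish_0 in the frame of drawer_tray between -0.116 and 0.116 m and z of dish_0 in the frame of drawer_tray between -0.006 and 0.012 m and angle between each of dish_0, dish_1, dish_2, dish_3's own z axis and vertical below 0.15 rad and x of dish_1 in the frame of drawer_tray between -0.056 and 0.056 m and y of dish_1 in the frame of drawer_tray between -0.116 and 0.116 m and z of dish_1 in the frame of drawer_tray between -0.006 and 0.012 m and x of dish_2 in the frame of drawer_tray between -0.056 and 0.056 m and y of dish_2 in the frame of drawer_tray between -0.116 and 0.116 m and z of dish_2 in the frame of drawer_tray between -0.006 and 0.012 m and x of dish_3 in the frame of drawer_tray between -0.056 and 0.056 m and y of dish_3 in the frame of drawer_tray between -0.116 and 0.116 m and z of dish_3 in the frame of drawer_tray between -0.006 and 0.012 m), for 0.2 s.
4. the key is fully in the switch, still off (horizontal distance between key and slot below 0.005 m and z of key in the frame of slot below -0.024 m and angle between key's own z axis and vertical below 0.12 rad and value of joint key_switch below 0.5 rad), for 0.1 s.
5. the key is turned to on (horizontal distance between key and slot below 0.005 m and z of key in the frame of slot below -0.024 m and angle between key's own z axis and vertical below 0.12 rad and value of joint key_switch above 0.95 rad), for 0.2 s.
At the end, for the whole second after the job is handed in: the drawer is shut (within 6 mm) with every dish present lying flat in it, right way up, and the key is fully in the switch (collar within 4 mm of the rotor), turned on (over 0.95 rad), let go and at rest (all of step 5 and value of joint drawer below 0.006 m and x of dish_0 in the frame of drawer_tray between -0.056 and 0.056 m and y of dish_0 in the frame of drawer_tray between -0.116 and 0.116 m and z of dish_0 in the frame of drawer_tray between -0.006 and 0.012 m and angle between each of dish_0, dish_1, dish_2, dish_3's own z axis and vertical below 0.15 rad and x of dish_1 in the frame of drawer_tray between -0.056 and 0.056 m and y of dish_1 in the frame of drawer_tray between -0.116 and 0.116 m and z of dish_1 in the frame of drawer_tray between -0.006 and 0.012 m and x of dish_2 in the frame of drawer_tray between -0.056 and 0.056 m and y of dish_2 in the frame of drawer_tray between -0.116 and 0.116 m and z of dish_2 in the frame of drawer_tray between -0.006 and 0.012 m and x of dish_3 in the frame of drawer_tray between -0.056 and 0.056 m and y of dish_3 in the frame of drawer_tray between -0.116 and 0.116 m and z of dish_3 in the frame of drawer_tray between -0.006 and 0.012 m and linear speed of key below 0.02 m/s); the robot touches nothing.
It fails at once if the key switch is turned (over 0.5 rad) while the drawer is open more than 15 mm (value of joint key_switch above 0.5 rad and value of joint drawer above 0.015 m).
It fails at once if a bystander is moved more than 5 cm (distance of any of stopper, roll, pen, cup, meter from where it was at the start of the episode above 0.05 m).
Of dish_0, dish_1, dish_2, dish_3 only 2 to 4 are there at a start; the rules pass over those that are not, and their reading is None.
At some moment in a run one of dish_0, dish_1, dish_2, dish_3 may be knocked a few centimetres aside while the robot is not near it.
It also fails if it takes over 210 s, if anything falls off the work surface, if the arm or the gripper's body presses on something with over 40 N, if the wrist force passes 120 N, or if a joint passes its speed limit or range.

### The arm

A 7-joint arm with a two-finger parallel gripper is mounted at the origin on a cart in front of the work surface, level with it; the furniture and walls round the work are solid. World frame = base frame: x ahead of the robot, y to its left, z up, the work surface at z = 0. Lengths are in m, angles in degrees, forces in N, time in s.
With the tool pointing down it reaches from about 0.4 to 0.875 m from the base axis. Payload 6.5 kg.
Tool frame: the origin (TCP) lies at the very end of the fingers, on their centre line; the grasp point (between the pads) lies 19 mm behind it; z points along the fingers, y is the line along which they close (so a half turn about z gives the same grasp; the last joint's range is limited). The gripper opens to 88 mm and grips with 3 to 60 N. Pads are 18 mm wide; open, the fingers measure 123 mm over their backs; the gripper's body (75 mm by 187 mm) begins 45 mm behind the grasp point.
Start: joints at [-3.793, 30.733, -0.252, 88.115, 0.149, 61.152, -4.079], TCP at [0.65, 0, 0.239] pointing down, gripper open.
Joint ranges: [-154.64, 154.64], [-21.42, 123.67], [-72.66, 72.17], [13.99, 137.28], [-74.86, 254.86], [10.95, 109.41], [-158.01, 158.01]. Speed limits (degrees/s): [136.94, 136.94, 180, 180, 180, 180, 180].

### API

Orientations are given as [roll, pitch, yaw] about the fixed x, y, z axes, in that order (R = Rz(yaw) Ry(pitch) Rx(roll)).
In Python, from cell import monitor, vision, workorder gives the robot as it stands.
- The arm moves only by the shell command python3 -m handwheel 'ROWS' [OPENING] [FORCE]. ROWS is JSON, a list of rows, each an object of numbers: "x", "y", "z": the shift along the tool's x, y, z in cm; "twist": the turn about the tool's z in rad. In form: [{"x": .., "y": .., "z": .., "twist": ..}, ...]. A call has 1 to 20 rows; each row is the pose to reach, as a shift and turn from the pose commanded when the call began, along the tool's axes at that moment; what a row does not reach only later rows make up. A row lasts 1/10 s, in which the tool goes at most 50 mm and 8.59 degrees, less where a joint would pass 70% of its speed; a pose out of reach is approached as far as the arm can. A call with a gripper value outside its range is refused whole. OPENING is the finger opening in cm, from 0 to 8.81, set as the call begins (- or left out, the last holds). The fingers move at their own pace and stop on an object; FORCE is the grip in N (left out, the last holds). Time passes only in rows, so rows that repeat a pose let the fingers close. It gives the time, the measured TCP pose, the force, the opening and the grip force at its end, in the units of the state.
- monitor.get_state(): the state, without advancing time (a new reading comes with each control period).
- vision.read_camera(name): name is "scene" or "side" or "wrist"; returns the picture (384x512x3 uint8, blue, green, red); there is no depth.
- vision.camera_info(name): a dict with "fx", "fy", "cx", "cy" (pixels), "k1" (the pictures are not rectified: a ray, as slopes to the right and down, at radius r is drawn at 1 + k1 r^2 times it, then the intrinsics apply), "xyz" and "attitude" of the camera in the world; the wrist camera has in their place "tool_from_camera" (4x4, takes a point from camera to tool coordinates, whose origin is the TCP and whose axes are the flange's). Camera axes: x right, y down, z forward; pixel columns grow to the right and rows downward; lengths in m; the calibration is good to about 2 mm. A picture is of the moment at which its call begins: read the wrist's pose just before it. camera_info takes no time and is no camera call.
- workorder.sign_off(): hands the job in; it is judged then, once.
The state is a dict: "time": time; "joint_pos": joint angles; "qd": joint speeds; "effort": joint torques, N m; "tcp_pos": TCP position; "tool_rot": TCP orientation; "contact_force": force on the tool from outside, world axes, zero at the start; "torque": the same for the moment, N m; "opening": opening from 0.0 (shut) to 1.0 (fully open); "gripper_force": force on a finger pad.
Only numpy, scipy, OpenCV 4.12 (cv2) and the standard library are available. Lean on these libraries where they do the work, as an engineer would, in place of code of your own. Each camera call takes 0.05 s, during which the arm holds its last target. There are 200 camera calls.

## Working session

There is one attempt and no reset: what is moved stays moved. The work goes in short steps, Python scripts to look and compute and a shell command to move; the robot and the scene stay as the last step left them, time stands still between calls to the robot, and variables do not carry over. Pictures are saved under pics/ and viewed, at most 16 in all, crops included, and the job is handed in when it is done.

```bash
ls; mkdir -p pics; cat > h.py <<'E'
import numpy as np, cv2
from scipy.spatial.transform import Rotation as R
from cell import monitor, vision, workorder
def cam(name, st=None):
    c=vision.camera_info(name)
    if name=='wrist':
        st=st or monitor.get_state()
        T=np.eye(4);T[:3,:3]=R.from_euler('xyz',st['tool_rot'],degrees=True).as_matrix();T[:3,3]=st['tcp_pos']
        M=T@np.array(c['tool_from_camera'])
    else:
        M=np.eye(4);M[:3,:3]=R.from_euler('xyz',c['attitude'],degrees=True).as_matrix();M[:3,3]=c['xyz']
    return c,M
def ray(cm,u,v):
    c,M=cm
    K=np.array([[c['fx'],0,c['cx']],[0,c['fy'],c['cy']],[0,0,1.]])
    p=cv2.undistortPointsIter(np.array([[[u,v]]],float),K,np.array([c['k1'],0,0,0,0.]),None,None,(3,100,1e-12))[0,0]
    d=M[:3,:3]@[p[0],p[1],1.];return M[:3,3],d
def onz(cm,u,v,z):
    o,d=ray(cm,u,v);return o+d*(z-o[2])/d[2]
def proj(cm,P):
    c,M=cm;q=M[:3,:3].T@(np.array(P)-M[:3,3]);a=q[:2]/q[2];a=a*(1+c['k1']*(a@a))
    return a*[c['fx'],c['fy']]+[c['cx'],c['cy']]
def tri(r1,r2):
    (o,d),(p,e)=r1,r2
    s=np.linalg.lstsq(np.c_[d,-e],p-o,rcond=None)[0];a=o+d*s[0];b=p+e*s[1]
    return (a+b)/2,np.linalg.norm(a-b)
def snap(name,f=None):
    st=monitor.get_state();im=vision.read_camera(name)
    if f: cv2.imwrite('pics/'+f,im)
    return im,cam(name,st)
E
python3 - <<'E'
from h import *
print({k:v for k,v in monitor.get_state().items()})
for n in('scene','side','wrist'):
    im,_=snap(n,n+'0.png'); print(vision.camera_info(n))
a=[cv2.imread(f'pics/{n}0.png') for n in('scene','side')]
E
```

```text
pics
{'time': 0.0, 'joint_pos': array([-3.7933403 , 30.77961344, -0.25464546, 88.16962504,  0.14852032,
       61.15190104, -4.08112738]), 'qd': array([-0.12629601, -0.08124767,  0.00575556, -0.00788033, -0.01838855,
        0.02218728,  0.0972633 ]), 'effort': array([-1.69933578e-04, -5.70981932e+01,  9.90184285e-01, -2.51597965e+01,
       -5.62433247e-02,  1.80829730e-02,  2.02785413e-04]), 'tcp_pos': array([ 6.49386508e-01, -7.22318867e-06,  2.37822389e-01]), 'tool_rot': array([-1.79899422e+02,  6.82701128e-03,  9.00028845e+01]), 'contact_force': array([-0.08169676,  0.19001243, -0.21127847]), 'torque': array([-8.82872965e-05,  4.34290068e-03, -2.30454946e-02]), 'gripper_force': 0.0, 'opening': 0.9988183341303449}
{'fx': 429.54146512578706, 'fy': 429.54146512578706, 'cx': 262.71832607370885, 'cy': 192.76652525865399, 'k1': 0.04256703418805141, 'xyz': array([-0.39193663, -0.43047832,  0.99930337]), 'attitude': array([-130.4697923 ,   -1.24325415,  -61.14677605])}
{'fx': 374.4195356974163, 'fy': 374.4195356974163, 'cx': 258.35139032345546, 'cy': 191.46840630855593, 'k1': -0.0788743725736086, 'xyz': array([0.40176327, 1.32563288, 0.69499879]), 'attitude': array([-115.25932979,    1.0905112 , -173.39356893])}
{'fx': 291.8041298827665, 'fy': 291.8041298827665, 'cx': 256.5572779688969, 'cy': 185.91053404221287, 'k1': -0.03449621438201715, 'tool_from_camera': array([[ 7.20127301e-05, -9.61629372e-01, -2.74351863e-01,
         7.21084975e-02],
       [ 9.99999890e-01,  1.96365022e-04, -4.25794998e-04,
         1.22232399e-03],
       [ 4.63330087e-04, -2.74351802e-01,  9.61629281e-01,
        -1.44813692e-01],
       [ 0.00000000e+00,  0.00000000e+00,  0.00000000e+00,
         1.00000000e+00]])}
```

View pics/scene0.png

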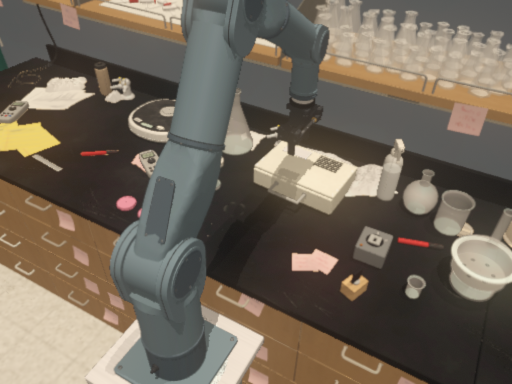

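View pics/side0.png

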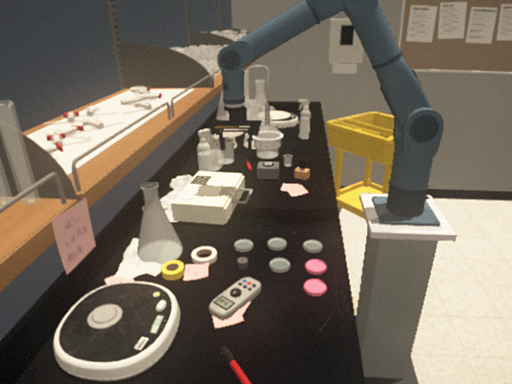

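The scene view shows the cabinet at about (305,175) with its handle at (290,190), the lamp unit at (374,246) and the key stand at (354,287). In the side view there are six dish-shaped discs. Four are clear, at (243,245), (277,243), (312,246) and (279,265), and they fit the description. Two are pink, at (316,266) and (315,287), and are not meant. The stopper is at (242,263). I'll confirm this in an enlarged crop.

```bash
python3 - <<'E'
from h import *
s=cv2.imread('pics/side0.png');c=cv2.imread('pics/scene0.png')
a=cv2.resize(s[225:305,180:340],(800,400),interpolation=cv2.INTER_CUBIC)
b=cv2.resize(c[135:215,245:365],(400,267)[::1],interpolation=cv2.INTER_CUBIC)[:200] 
b=cv2.resize(c[135:215,245:365],(300,200),interpolation=cv2.INTER_CUBIC)
d=cv2.resize(c[225:305,325:400],(188,200),interpolation=cv2.INTER_CUBIC)
e=cv2.resize(s[165:225,170:255],(283,200),interpolation=cv2.INTER_CUBIC)
o=np.zeros((600,800,3),np.uint8);o[:400]=a;o[400:,:300]=b;o[400:,300:488]=d;o[400:,500:783]=e
cv2.imwrite('pics/crop1.png',o)
cm=cam('side')
for p in [(243,245),(277,243),(312,246),(279,265),(242,263),(203,255),(316,266),(238,297)]: print(p,onz(cm,*p,.012))
cm=cam('scene')
print('stand',onz(cm,354,283,.04),'lamp',onz(cm,375,239,.066))
E
```

```text
(243, 245) [0.58417771 0.30275234 0.012     ]
(277, 243) [0.47368531 0.28122119 0.012     ]
(312, 246) [0.35877617 0.28958773 0.012     ]
(279, 265) [0.45909616 0.40134173 0.012     ]
(242, 263) [0.57219374 0.4012603  0.012     ]
(203, 255) [0.70207362 0.37083877 0.012     ]
(316, 266) [0.34808573 0.39700291 0.012     ]
(238, 297) [0.55933971 0.55434345 0.012     ]
stand [ 0.39361044 -0.31010582  0.04      ] lamp [ 0.55918176 -0.31265502  0.066     ]
```

View pics/crop1.png

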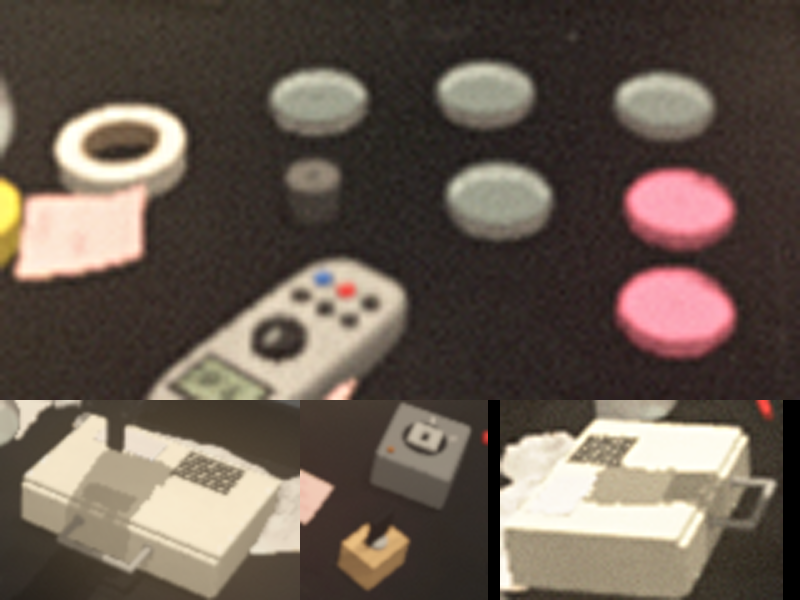

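View pics/wrist0.png

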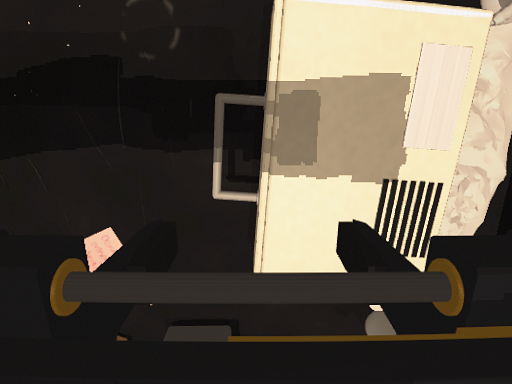

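The crop confirms four clear grey dishes (upper row of three plus the middle one), two pink decoys, the stopper, and a key standing in the wooden stand. The wrist view shows the handle bar from (217,97) to (216,197) and the cabinet's front edge running from (281,0) to (260,270). The bar has turned slightly relative to the image.

```bash
python3 - <<'E'
from h import *
cm=cam('wrist');im=cv2.imread('pics/wrist0.png')
hsv=cv2.cvtColor(im,cv2.COLOR_BGR2HSV)
m=(im.min(2)>70).astype(np.uint8)
# bar columns per row
pts=[]
for v in range(108,190,4):
    r=np.where(im[v,205:232].mean(1)>75)[0]+205
    if len(r): pts.append((r.mean(),v,len(r)))
print([ (round(a,1),v,n) for a,v,n in pts][::4])
W=np.array([onz(cm,a,v,.058) for a,v,n in pts])
f=np.polyfit(W[:,1],W[:,0],1);print('bar x=',f,'ang',np.degrees(np.arctan(f[0])))
for p in [(217,97),(216,198)]: print(onz(cm,*p,.058))
# cabinet edge
E=[]
for v in range(10,260,10):
    b=np.where(im[v,240:300].mean(1)>150)[0]
    if len(b): E.append(onz(cm,b[0]+240,v,.076))
E=np.array(E);f=np.polyfit(E[:,1],E[:,0],1);print('edge',f,np.degrees(np.arctan(f[0])),np.abs(np.polyval(f,E[:,1])-E[:,0]).max())
for p in [(286,0),(487,12)]: print(p,onz(cm,*p,.085))
E
```

```text
[(np.float64(219.5), 108, 8), (np.float64(218.5), 124, 8), (np.float64(217.5), 140, 8), (np.float64(217.5), 156, 8), (np.float64(216.5), 172, 8), (np.float64(216.5), 188, 8)]
bar x= [0.07033349 0.60515396] ang 4.0231868067009176
[0.60809569 0.07823992 0.058     ]
[ 0.60284203 -0.03536241  0.058     ]
edge [0.06957731 0.65779215] 3.9800719413624757 0.010320476628297048
(286, 0) [0.67719914 0.16295887 0.085     ]
(487, 12) [0.86591408 0.15637756 0.085     ]
```

```bash
python3 -m handwheel '[{"x":1,"y":-2,"z":3,"twist":0.03},{"x":2.1,"y":-4.3,"z":6,"twist":0.07},{"x":2.1,"y":-4.3,"z":9,"twist":0.07},{"x":2.1,"y":-4.3,"z":12,"twist":0.07},{"x":2.1,"y":-4.3,"z":14.5,"twist":0.07},{"x":2.1,"y":-4.3,"z":17,"twist":0.07},{"x":2.1,"y":-4.3,"z":19,"twist":0.07},{"x":2.1,"y":-4.3,"z":20.2,"twist":0.07},{"x":2.1,"y":-4.3,"z":20.2,"twist":0.07},{"x":2.1,"y":-4.3,"z":20.2,"twist":0.07}]' 4 30; python3 -m handwheel '[{"x":0},{"x":0},{"x":0},{"x":0},{"x":0}]' 0 30
```

```text
time: 1.15
tcp_pos: [0.6074, 0.021, 0.0372]
tool_rot: [180.0, -0.0, 86.0]
contact_force: [0.5, -1.2, 0.4]
opening: 0.453
gripper_force: 0.0schema error: expected keys x, y, z, twist
```

```bash
python3 -m handwheel '[{"x":0,"y":0,"z":0,"twist":0},{"x":0,"y":0,"z":0,"twist":0},{"x":0,"y":0,"z":0,"twist":0},{"x":0,"y":0,"z":0,"twist":0},{"x":0,"y":0,"z":0,"twist":0},{"x":0,"y":0,"z":0,"twist":0}]' 0 30
```

```text
time: 1.75
tcp_pos: [0.607, 0.021, 0.0371]
tool_rot: [-180.0, 0.0, 86.0]
contact_force: [-2.1, 0.4, 4.7]
opening: 0.097
gripper_force: 29.5
```

```bash
python3 -m handwheel '[{"x":0,"y":-1,"z":0,"twist":0},{"x":0,"y":-2,"z":0,"twist":0},{"x":0,"y":-3.5,"z":0,"twist":0},{"x":0,"y":-5,"z":0,"twist":0},{"x":0,"y":-6.5,"z":0,"twist":0},{"x":0,"y":-8,"z":0,"twist":0},{"x":0,"y":-9.5,"z":0,"twist":0},{"x":0,"y":-11,"z":0,"twist":0},{"x":0,"y":-12.5,"z":0,"twist":0},{"x":0,"y":-13.5,"z":0,"twist":0},{"x":0,"y":-14.5,"z":0,"twist":0},{"x":0,"y":-15,"z":0,"twist":0},{"x":0,"y":-15,"z":0,"twist":0}]'
```

```text
time: 3.05
tcp_pos: [0.456, 0.0316, 0.0369]
tool_rot: [-179.9, 0.0, 86.0]
contact_force: [-2.9, 0.8, 10.1]
opening: 0.096
gripper_force: 29.1
```

```bash
python3 -m handwheel '[{"x":0,"y":-0.3,"z":0,"twist":0},{"x":0,"y":-0.6,"z":0,"twist":0},{"x":0,"y":-0.9,"z":0,"twist":0},{"x":0,"y":-1.2,"z":0,"twist":0},{"x":0,"y":-1.2,"z":0,"twist":0}]'
```

```text
time: 3.55
tcp_pos: [0.4452, 0.0324, 0.037]
tool_rot: [180.0, -0.0, 86.0]
contact_force: [-0.2, 0.5, 7.8]
opening: 0.096
gripper_force: 29.2
```

```bash
python3 -m handwheel '[{"x":0,"y":-0.3,"z":0,"twist":0},{"x":0,"y":-0.5,"z":0,"twist":0},{"x":0,"y":-0.7,"z":0,"twist":0},{"x":0,"y":-0.7,"z":0,"twist":0},{"x":0,"y":-0.7,"z":0,"twist":0}]'
```

```text
time: 4.05
tcp_pos: [0.4438, 0.0326, 0.0371]
tool_rot: [179.4, -0.1, 85.9]
contact_force: [14.3, -1.9, -11.8]
opening: 0.086
gripper_force: 30.7
```

```bash
python3 -m handwheel '[{"x":0,"y":0.3,"z":0,"twist":0},{"x":0,"y":0.3,"z":0,"twist":0},{"x":0,"y":0.3,"z":0,"twist":0},{"x":0,"y":0.3,"z":-2,"twist":0},{"x":0,"y":0.3,"z":-5,"twist":0},{"x":0,"y":0.3,"z":-9,"twist":0},{"x":0,"y":0.3,"z":-13,"twist":0},{"x":-2,"y":2,"z":-17,"twist":0},{"x":-5,"y":4,"z":-21,"twist":0},{"x":-8,"y":4,"z":-25,"twist":0},{"x":-8,"y":4,"z":-25,"twist":0},{"x":-8,"y":4,"z":-25,"twist":0}]' 4 30
python3 - <<'E'
from h import *
im,cm=snap('wrist','wrist1.png'); np.save('cm1.npy',cm[1])
E
```

```text
time: 5.25
tcp_pos: [0.4722, -0.0502, 0.2869]
tool_rot: [180.0, -0.0, 85.9]
contact_force: [0.5, -0.4, -0.6]
opening: 0.455
gripper_force: 0.0
```

View pics/wrist1.png

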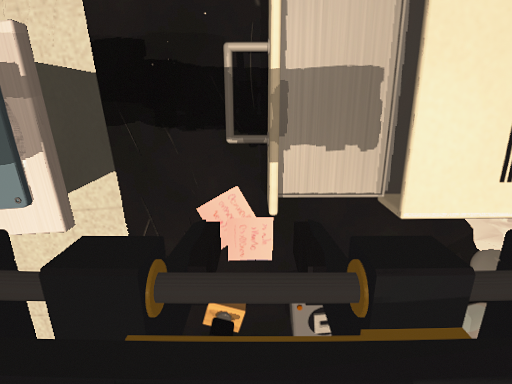

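The drawer is open. The bar runs from (229,45) to (228,140), the panel spans columns 268–279, and the tray floor runs from column 281 to 387 with its near wall at row 194.

```bash
python3 - <<'E'
from h import *
cm=(vision.camera_info('wrist'),np.load('cm1.npy'))
for n,p,z in [('barL',(229,45),.058),('barR',(228,140),.058),('panel front top mid',(271,92),.076),('panelR',(272,214),.076),('fr floor corner',(281,194),.02),('back wall corner',(387,194),.026),('backwall top',(400,10),.026)]: print(n,onz(cm,*p,z).round(4))
psi=np.radians(-4);X=np.array([np.cos(psi),np.sin(psi)]);Y=np.array([-X[1],X[0]])
bm=(onz(cm,229,45,.058)+onz(cm,228,140,.058))[:2]/2
print('bar mid',bm,'tray~',bm+X*.14)
rc=onz(cm,387,194,.026)[:2]; print('tray from corner',rc-X*.0785+Y*.14, rc+(-X*.0785)+Y*.14-bm)
# dishes by side mask
im=cv2.imread('pics/side0.png');sc=cam('side')
sub=im.copy();hsv=cv2.cvtColor(im,cv2.COLOR_BGR2HSV)
m=((im[...,1]>90)&(hsv[...,1]<70)).astype(np.uint8)
m[:230]=0;m[280:]=0;m[:,:225]=0;m[:,335:]=0
n,l,s,c=cv2.connectedComponentsWithStats(m)
for i in range(1,n):
    if s[i,4]>60: print(s[i],c[i],onz(sc,c[i][0],c[i][1],.010).round(4))
E
```

```text
barL [0.4507 0.0901 0.058 ]
barR [ 0.4388 -0.0212  0.058 ]
panel front top mid [0.4961 0.0328 0.076 ]
panelR [ 0.4885 -0.1189  0.076 ]
fr floor corner [ 0.5052 -0.1104  0.02  ]
back wall corner [ 0.6602 -0.1197  0.026 ]
backwall top [0.6665 0.1228 0.026 ]
bar mid [0.44477774 0.0344268 ] tray~ [0.5844367 0.0246609]
tray from corner [0.59170099 0.02542767] [ 0.14692325 -0.00899914]
[267 237  20  13 201] [276.56218905 243.16915423] [0.4753 0.2793 0.01  ]
[234 239  20  13 206] [243.19417476 244.82038835] [0.5842 0.2986 0.01  ]
[303 239  20  14 210] [312.54285714 245.54285714] [0.3568 0.2837 0.01  ]
[269 257  21  16 252] [279.34126984 264.48412698] [0.4584 0.3959 0.01  ]
```

```bash
cat >> h.py <<'E'
def togo(x,y,z,yaw=None,st=None):
    st=st or monitor.get_state();M=R.from_euler('xyz',st['tool_rot'],degrees=True).as_matrix()
    d=M.T@(np.array([x,y,z])-st['tcp_pos'])*100
    tw=0 if yaw is None else -np.radians((yaw-st['tool_rot'][2]+90)%180-90)
    return d.round(2),round(tw,3)
def dishes(f=None,z=.014):
    im,cm=snap('wrist',f);g=cv2.GaussianBlur(im,(3,3),0)
    hsv=cv2.cvtColor(g,cv2.COLOR_BGR2HSV)
    m=((g[...,1]>60)&(hsv[...,1]<75)).astype(np.uint8)
    m=cv2.morphologyEx(m,cv2.MORPH_CLOSE,np.ones((5,5)))
    o=[]
    for c in cv2.findContours(m,cv2.RETR_EXTERNAL,cv2.CHAIN_APPROX_NONE)[0]:
        if cv2.contourArea(c)<300: continue
        W=np.array([onz(cm,*p[0],z)[:2]*1000 for p in cv2.convexHull(c)],np.float32)
        (x,y),r=cv2.minEnclosingCircle(W); ct=c[:,0].mean(0)
        o.append((round(x/1000,4),round(y/1000,4),round(r,1),round(cv2.contourArea(cv2.convexHull(W))/(np.pi*r*r),2),ct.round()))
    return o
E
python3 -m handwheel '[{"x":3,"y":0,"z":0,"twist":0},{"x":7,"y":0,"z":0,"twist":0},{"x":11,"y":-0.5,"z":0,"twist":0},{"x":15,"y":-1,"z":0,"twist":0},{"x":19,"y":-2,"z":0,"twist":0},{"x":23,"y":-3,"z":0,"twist":0},{"x":26.5,"y":-4,"z":0,"twist":0},{"x":28,"y":-4,"z":0,"twist":0},{"x":28,"y":-4,"z":0,"twist":0},{"x":28,"y":-4,"z":0,"twist":0}]' 8.5
python3 -c "
from h import *
for d in dishes('wrist2.png'): print(d)"
```

```text
time: 6.3
tcp_pos: [0.4522, 0.2309, 0.2856]
tool_rot: [-179.9, 0.1, 86.0]
contact_force: [0.5, 0.2, 0.1]
opening: 0.966
gripper_force: 0.0
(0.2265, -0.0523, 53.4, 0.51, array([143., 326.]))
(0.5515, -0.0622, 122.8, 0.3, array([319., 318.]))
(0.6432, 0.0734, 206.4, 0.35, array([372., 230.]))
(0.3604, 0.2846, 32.5, 0.96, array([188., 121.]))
(0.4762, 0.2802, 31.9, 0.97, array([271., 118.]))
(0.5837, 0.2978, 32.4, 0.96, array([348.,  99.]))
(0.46, 0.3943, 32.2, 0.97, array([253.,  29.]))
(0.8032, 0.3541, 58.5, 0.26, array([503.,  45.]))
(0.7022, 0.3771, 51.9, 0.78, array([438.,  31.]))
(0.5743, 0.4083, 18.6, 0.83, array([342.,  12.]))
(0.1862, 0.2429, 222.6, 0.51, array([ 72., 160.]))
```

View pics/wrist2.png

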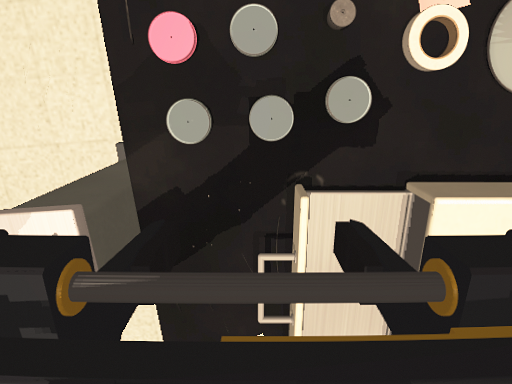

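Clear dishes are at (188,121), (271,118), (348,99) and (253,29). All have a radius of about 32 mm, as they should, and agree with the side view to 3–5 mm. The pink one is at (172,37) and the stopper at (342,12). I start with the (348,99) dish.

```bash
python3 - <<'E'
from h import *
cm=cam('wrist')
print('tray left: front',onz(cm,309,192,.02),'back',onz(cm,408,191,.026))
print(togo(.5837,.2978,.007))
E
```

```text
tray left: front [0.52631028 0.17002068 0.02      ] back [0.67038334 0.16304098 0.026     ]
(array([ 7.73, 12.63, 27.86]), 0)
```

```bash
python3 -m handwheel '[{"x":1.5,"y":3,"z":2,"twist":0},{"x":3.5,"y":6.5,"z":4,"twist":0},{"x":5.5,"y":10,"z":6,"twist":0},{"x":7.7,"y":12.6,"z":9,"twist":0},{"x":7.7,"y":12.6,"z":13,"twist":0},{"x":7.7,"y":12.6,"z":17,"twist":0},{"x":7.7,"y":12.6,"z":21,"twist":0},{"x":7.7,"y":12.6,"z":24,"twist":0},{"x":7.7,"y":12.6,"z":26,"twist":0},{"x":7.7,"y":12.6,"z":27.2,"twist":0},{"x":7.7,"y":12.6,"z":27.8,"twist":0},{"x":7.7,"y":12.6,"z":27.8,"twist":0}]' 8.5
python3 -m handwheel '[{"x":0,"y":0,"z":0,"twist":0},{"x":0,"y":0,"z":0,"twist":0},{"x":0,"y":0,"z":0,"twist":0},{"x":0,"y":0,"z":0,"twist":0},{"x":0,"y":0,"z":0,"twist":0}]' 5 12
python3 -c "
from h import *
print(togo(.5727,-.077,.029),togo(.5727,-.077,.15))"
```

```text
time: 7.55
tcp_pos: [0.5838, 0.2994, 0.0086]
tool_rot: [-180.0, 0.0, 85.9]
contact_force: [0.8, -0.3, -0.3]
opening: 0.964
gripper_force: 0.0
time: 8.05
tcp_pos: [0.5839, 0.3006, 0.0095]
tool_rot: [180.0, -0.0, 86.0]
contact_force: [-1.2, -0.3, 6.0]
opening: 0.677
gripper_force: 12.0
(array([-37.75,   1.53,  -1.97]), 0) (array([-37.74,   1.54, -14.07]), 0)
```

```bash
python3 -m handwheel '[{"x":0,"y":0,"z":-2,"twist":0},{"x":0,"y":0,"z":-5,"twist":0},{"x":-1,"y":0,"z":-8,"twist":0},{"x":-3,"y":0,"z":-10,"twist":0},{"x":-6,"y":0.3,"z":-11,"twist":0},{"x":-9.5,"y":0.6,"z":-11,"twist":0},{"x":-13,"y":0.9,"z":-11,"twist":0},{"x":-16.5,"y":1.2,"z":-11,"twist":0},{"x":-20,"y":1.5,"z":-11,"twist":0},{"x":-23.5,"y":1.5,"z":-11,"twist":0},{"x":-27,"y":1.5,"z":-11,"twist":0},{"x":-30.5,"y":1.5,"z":-11,"twist":0},{"x":-34,"y":1.5,"z":-11,"twist":0},{"x":-36.5,"y":1.5,"z":-11,"twist":0},{"x":-37.7,"y":1.5,"z":-11,"twist":0},{"x":-37.7,"y":1.5,"z":-11,"twist":0},{"x":-37.7,"y":1.5,"z":-11,"twist":0}]'
python3 -c "
from h import *
print(togo(.5727,-.077,.029))
snap('side','side1.png')
snap('scene','scene1.png')
s=cv2.imread('pics/side1.png')[140:260,150:290];c=cv2.imread('pics/scene1.png')[110:230,220:360]
cv2.imwrite('pics/c2.png',np.vstack([cv2.resize(x,(350,300),interpolation=cv2.INTER_CUBIC) for x in(s,c)]))
"
```

```text
time: 9.75
tcp_pos: [0.5722, -0.0751, 0.1187]
tool_rot: [-180.0, -0.1, 86.1]
contact_force: [0.5, 1.1, 0.8]
opening: 0.676
gripper_force: 11.9
(array([-0.2 ,  0.06,  8.97]), 0)
```

View pics/c2.png

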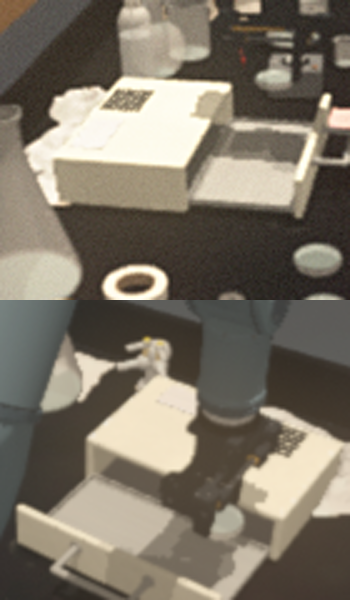

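The dish is held level over the right end of the tray. Lowering it.

```bash
python3 -m handwheel '[{"x":-0.2,"y":0,"z":2,"twist":0},{"x":-0.2,"y":0,"z":4.5,"twist":0},{"x":-0.2,"y":0,"z":6.5,"twist":0},{"x":-0.2,"y":0,"z":7.8,"twist":0},{"x":-0.2,"y":0,"z":8.5,"twist":0},{"x":-0.2,"y":0,"z":8.9,"twist":0},{"x":-0.2,"y":0,"z":8.9,"twist":0},{"x":-0.2,"y":0,"z":8.9,"twist":0}]'
python3 -m handwheel '[{"x":0,"y":0,"z":0,"twist":0},{"x":0,"y":0,"z":0,"twist":0},{"x":0,"y":0,"z":0,"twist":0},{"x":0,"y":0,"z":-2,"twist":0},{"x":0,"y":0,"z":-5,"twist":0},{"x":0,"y":0,"z":-9,"twist":0},{"x":0,"y":0,"z":-13,"twist":0},{"x":0,"y":0,"z":-17,"twist":0},{"x":0,"y":0,"z":-17,"twist":0}]' 7.8
python3 -c "
from h import *
print(togo(.4522,.231,.2856))
print(togo(.4762,.2802,.2))"
```

```text
time: 10.65
tcp_pos: [0.5725, -0.0788, 0.0304]
tool_rot: [179.9, 0.0, 86.0]
contact_force: [0.7, -0.2, -0.2]
opening: 0.678
gripper_force: 11.9
time: 11.55
tcp_pos: [0.5755, -0.0792, 0.2055]
tool_rot: [179.4, 0.0, 86.0]
contact_force: [0.3, 0.1, 0.1]
opening: 0.886
gripper_force: 0.0
(array([ 30.07, -14.4 ,  -8.16]), 0)
(array([ 35.15, -12.44,   0.42]), 0)
```

```bash
python3 -m handwheel '[{"x":2,"y":-1,"z":-2,"twist":0},{"x":5,"y":-2.5,"z":-4,"twist":0},{"x":8.5,"y":-4,"z":-6,"twist":0},{"x":12,"y":-6,"z":-8,"twist":0},{"x":16,"y":-8,"z":-8,"twist":0},{"x":20,"y":-10,"z":-8,"twist":0},{"x":24,"y":-12,"z":-8,"twist":0},{"x":27.5,"y":-13.5,"z":-8,"twist":0},{"x":30,"y":-14.5,"z":-8,"twist":0},{"x":30,"y":-14.5,"z":-8,"twist":0},{"x":30,"y":-14.5,"z":-8,"twist":0}]' 8.5 
python3 -c "
from h import *
D=[d for d in dishes('w3.png') if 30<d[2]<35 and d[3]>.9]
for d in D: print(d, togo(d[0],d[1],.007))"
```

```text
time: 12.65
tcp_pos: [0.448, 0.2303, 0.2791]
tool_rot: [-180.0, 0.1, 86.0]
contact_force: [0.5, -0.6, 0.0]
opening: 0.964
gripper_force: 0.0
(0.3605, 0.2845, 32.5, 0.96, array([190., 121.])) (array([ 4.9 , -9.15, 27.21]), 0)
(0.4764, 0.2803, 31.9, 0.97, array([274., 118.])) (array([ 5.3 ,  2.44, 27.21]), 0)
(0.46, 0.395, 33.1, 0.93, array([256.,  27.])) (array([ 1.663e+01, -1.000e-02,  2.720e+01]), 0)
```

```bash
python3 -m handwheel '[{"x":2,"y":1,"z":3,"twist":0},{"x":4,"y":2,"z":6,"twist":0},{"x":5.1,"y":2.4,"z":9.5,"twist":0},{"x":5.1,"y":2.4,"z":13,"twist":0},{"x":5.1,"y":2.4,"z":17,"twist":0},{"x":5.1,"y":2.4,"z":21,"twist":0},{"x":5.1,"y":2.4,"z":24,"twist":0},{"x":5.1,"y":2.4,"z":26,"twist":0},{"x":5.1,"y":2.4,"z":27.2,"twist":0},{"x":5.1,"y":2.4,"z":27.2,"twist":0}]' 8.5
python3 -m handwheel '[{"x":0,"y":0,"z":0,"twist":0},{"x":0,"y":0,"z":0,"twist":0},{"x":0,"y":0,"z":0,"twist":0},{"x":0,"y":0,"z":0,"twist":0},{"x":0,"y":0,"z":-1,"twist":0},{"x":0,"y":0,"z":-4,"twist":0},{"x":0,"y":0,"z":-7,"twist":0},{"x":0,"y":0,"z":-10,"twist":0},{"x":0,"y":0,"z":-11,"twist":0},{"x":0,"y":0,"z":-11,"twist":0}]' 5 12
python3 -c "
from h import *
print(togo(.5776,-.0082,.03))"
```

```text
time: 13.7
tcp_pos: [0.4755, 0.278, 0.0064]
tool_rot: [-179.9, 0.1, 85.9]
contact_force: [0.5, -0.3, 0.7]
opening: 0.964
gripper_force: 0.0
time: 14.7
tcp_pos: [0.4767, 0.2803, 0.1193]
tool_rot: [179.8, -0.1, 86.0]
contact_force: [-0.7, 1.1, -0.3]
opening: 0.683
gripper_force: 11.9
(array([-28.09,  12.06,   8.92]), 0)
```

```bash
python3 -m handwheel '[{"x":-1,"y":1,"z":0,"twist":0},{"x":-3.5,"y":3,"z":0,"twist":0},{"x":-6.5,"y":5,"z":0,"twist":0},{"x":-9.5,"y":7,"z":0,"twist":0},{"x":-12.5,"y":9,"z":0,"twist":0},{"x":-16,"y":11,"z":0,"twist":0},{"x":-19.5,"y":12,"z":0,"twist":0},{"x":-23,"y":12,"z":0,"twist":0},{"x":-26,"y":12,"z":0,"twist":0},{"x":-28,"y":12,"z":0,"twist":0},{"x":-28,"y":12,"z":1,"twist":0},{"x":-28,"y":12,"z":3,"twist":0},{"x":-28,"y":12,"z":5,"twist":0},{"x":-28,"y":12,"z":7,"twist":0},{"x":-28,"y":12,"z":8.3,"twist":0},{"x":-28,"y":12,"z":8.9,"twist":0},{"x":-28,"y":12,"z":9.1,"twist":0},{"x":-28,"y":12,"z":9.1,"twist":0},{"x":-28,"y":12,"z":9.1,"twist":0}]'
python3 -m handwheel '[{"x":0,"y":0,"z":0,"twist":0},{"x":0,"y":0,"z":0,"twist":0},{"x":0,"y":0,"z":0,"twist":0},{"x":0,"y":0,"z":-2,"twist":0},{"x":0,"y":0,"z":-5,"twist":0},{"x":0,"y":0,"z":-9,"twist":0},{"x":0,"y":0,"z":-13,"twist":0},{"x":0,"y":0,"z":-17,"twist":0},{"x":0,"y":0,"z":-21,"twist":0},{"x":0,"y":0,"z":-24,"twist":0},{"x":0,"y":0,"z":-24,"twist":0}]' 7.8
python3 -c "
from h import *
print(togo(.448,.23,.28))"
```

```text
time: 16.6
tcp_pos: [0.5766, -0.0074, 0.0271]
tool_rot: [179.9, -0.0, 86.0]
contact_force: [-0.7, -0.5, 4.2]
opening: 0.687
gripper_force: 12.2
time: 17.7
tcp_pos: [0.5783, -0.0077, 0.2712]
tool_rot: [179.6, -0.0, 86.0]
contact_force: [-0.5, 0.1, -0.2]
opening: 0.884
gripper_force: 0.0
(array([ 22.8 , -14.66,  -0.98]), 0)
```

```bash
python3 -m handwheel '[{"x":3,"y":-2,"z":0,"twist":0},{"x":6,"y":-4,"z":0,"twist":0},{"x":9,"y":-6,"z":-1,"twist":0},{"x":12,"y":-8,"z":-1,"twist":0},{"x":15,"y":-10,"z":-1,"twist":0},{"x":18,"y":-12,"z":-1,"twist":0},{"x":21,"y":-14,"z":-1,"twist":0},{"x":22.8,"y":-14.7,"z":-1,"twist":0},{"x":22.8,"y":-14.7,"z":-1,"twist":0},{"x":22.8,"y":-14.7,"z":-1,"twist":0}]' 8.5 
python3 -c "
from h import *
D=[d for d in dishes('w4.png') if 30<d[2]<35 and d[3]>.9]
for d in D: print(d, togo(d[0],d[1],.007))"
```

```text
time: 18.7
tcp_pos: [0.4451, 0.229, 0.2759]
tool_rot: [-179.9, 0.1, 86.0]
contact_force: [-0.2, -1.1, -0.2]
opening: 0.964
gripper_force: 0.0
(0.3604, 0.2841, 32.4, 0.97, array([191., 120.])) (array([ 4.99, -8.87, 26.9 ]), 0)
(0.4598, 0.3951, 33.0, 0.92, array([259.,  25.])) (array([16.77,  0.25, 26.88]), 0)
```

```bash
python3 -m handwheel '[{"x":1.5,"y":-3,"z":3,"twist":0},{"x":3,"y":-6,"z":6,"twist":0},{"x":5,"y":-8.9,"z":9,"twist":0},{"x":5,"y":-8.9,"z":12,"twist":0},{"x":5,"y":-8.9,"z":15,"twist":0},{"x":5,"y":-8.9,"z":18,"twist":0},{"x":5,"y":-8.9,"z":21,"twist":0},{"x":5,"y":-8.9,"z":24,"twist":0},{"x":5,"y":-8.9,"z":26,"twist":0},{"x":5,"y":-8.9,"z":26.8,"twist":0},{"x":5,"y":-8.9,"z":26.8,"twist":0},{"x":5,"y":-8.9,"z":26.8,"twist":0}]' 8.5
python3 -m handwheel '[{"x":0,"y":0,"z":0,"twist":0},{"x":0,"y":0,"z":0,"twist":0},{"x":0,"y":0,"z":0,"twist":0},{"x":0,"y":0,"z":0,"twist":0},{"x":0,"y":0,"z":-1,"twist":0},{"x":0,"y":0,"z":-4,"twist":0},{"x":0,"y":0,"z":-7,"twist":0},{"x":0,"y":0,"z":-10,"twist":0},{"x":0,"y":0,"z":-11,"twist":0},{"x":0,"y":0,"z":-11,"twist":0}]' 5 12
python3 -c "
from h import *
print(togo(.5824,.0616,.0285))"
```

```text
time: 19.95
tcp_pos: [0.3607, 0.2858, 0.0093]
tool_rot: [180.0, -0.0, 85.9]
contact_force: [-0.2, -0.9, 0.6]
opening: 0.964
gripper_force: 0.0
time: 20.95
tcp_pos: [0.3607, 0.2864, 0.1201]
tool_rot: [179.9, -0.1, 86.0]
contact_force: [0.8, -1.4, -0.2]
opening: 0.686
gripper_force: 12.0
(array([-20.89,  23.67,   9.18]), 0)
```

```bash
python3 -m handwheel '[{"x":-1,"y":2,"z":0,"twist":0},{"x":-3,"y":5,"z":0,"twist":0},{"x":-5.5,"y":8,"z":0,"twist":0},{"x":-8,"y":11,"z":0,"twist":0},{"x":-11,"y":14,"z":0,"twist":0},{"x":-14,"y":17,"z":0,"twist":0},{"x":-17,"y":20,"z":0,"twist":0},{"x":-19.5,"y":22.5,"z":0,"twist":0},{"x":-20.9,"y":23.7,"z":0,"twist":0},{"x":-20.9,"y":23.7,"z":0,"twist":0},{"x":-20.9,"y":23.7,"z":2,"twist":0},{"x":-20.9,"y":23.7,"z":4,"twist":0},{"x":-20.9,"y":23.7,"z":6,"twist":0},{"x":-20.9,"y":23.7,"z":7.5,"twist":0},{"x":-20.9,"y":23.7,"z":8.5,"twist":0},{"x":-20.9,"y":23.7,"z":8.9,"twist":0},{"x":-20.9,"y":23.7,"z":8.9,"twist":0},{"x":-20.9,"y":23.7,"z":8.9,"twist":0}]'
python3 -m handwheel '[{"x":0,"y":0,"z":0,"twist":0},{"x":0,"y":0,"z":0,"twist":0},{"x":0,"y":0,"z":0,"twist":0},{"x":0,"y":0,"z":-2,"twist":0},{"x":0,"y":0,"z":-5,"twist":0},{"x":0,"y":0,"z":-9,"twist":0},{"x":0,"y":0,"z":-13,"twist":0},{"x":0,"y":0,"z":-17,"twist":0},{"x":0,"y":0,"z":-21,"twist":0},{"x":0,"y":0,"z":-24,"twist":0},{"x":0,"y":0,"z":-24,"twist":0}]' 7.8
python3 -c "
from h import *
print(togo(.448,.26,.28))"
```

```text
time: 22.75
tcp_pos: [0.5821, 0.0611, 0.0301]
tool_rot: [180.0, -0.0, 86.0]
contact_force: [-0.1, -0.2, 0.1]
opening: 0.686
gripper_force: 12.0
time: 23.85
tcp_pos: [0.5842, 0.0614, 0.2746]
tool_rot: [179.5, -0.1, 86.0]
contact_force: [0.3, 0.7, -0.4]
opening: 0.886
gripper_force: 0.0
(array([ 18.85, -14.97,  -0.63]), 0)
```

```bash
python3 -m handwheel '[{"x":3,"y":-3,"z":0,"twist":0},{"x":6,"y":-6,"z":0,"twist":0},{"x":9,"y":-9,"z":0,"twist":0},{"x":12.5,"y":-12,"z":0,"twist":0},{"x":16,"y":-14,"z":0,"twist":0},{"x":18.8,"y":-15,"z":0,"twist":0},{"x":18.8,"y":-15,"z":0,"twist":0},{"x":18.8,"y":-15,"z":0,"twist":0}]' 8.5 
python3 -c "
from h import *
D=[d for d in dishes('w5.png') if 30<d[2]<35 and d[3]>.9]
for d in D: print(d, togo(d[0],d[1],.008))"
```

```text
time: 24.65
tcp_pos: [0.4448, 0.2587, 0.269]
tool_rot: [-180.0, 0.1, 86.1]
contact_force: [0.2, -0.7, -0.3]
opening: 0.963
gripper_force: 0.0
(0.4599, 0.3947, 31.9, 0.98, array([261.,  50.])) (array([13.8 ,  0.5 , 26.08]), 0)
```

```bash
python3 -m handwheel '[{"x":3,"y":0,"z":2,"twist":0},{"x":6.5,"y":0.3,"z":4,"twist":0},{"x":10,"y":0.5,"z":6,"twist":0},{"x":13,"y":0.5,"z":8,"twist":0},{"x":13.7,"y":0.5,"z":12,"twist":0},{"x":13.7,"y":0.5,"z":16,"twist":0},{"x":13.7,"y":0.5,"z":20,"twist":0},{"x":13.7,"y":0.5,"z":23,"twist":0},{"x":13.7,"y":0.5,"z":25,"twist":0},{"x":13.7,"y":0.5,"z":26,"twist":0},{"x":13.7,"y":0.5,"z":26,"twist":0},{"x":13.7,"y":0.5,"z":26,"twist":0}]' 8.5
python3 -m handwheel '[{"x":0,"y":0,"z":0,"twist":0},{"x":0,"y":0,"z":0,"twist":0},{"x":0,"y":0,"z":0,"twist":0},{"x":0,"y":0,"z":0,"twist":0},{"x":0,"y":0,"z":-1,"twist":0},{"x":0,"y":0,"z":-4,"twist":0},{"x":0,"y":0,"z":-7,"twist":0},{"x":0,"y":0,"z":-10,"twist":0},{"x":0,"y":0,"z":-11,"twist":0},{"x":0,"y":0,"z":-11,"twist":0}]' 5 12
python3 -c "
from h import *
print(togo(.5873,.1305,.0295))"
```

```text
time: 25.9
tcp_pos: [0.4607, 0.395, 0.0105]
tool_rot: [179.9, -0.0, 85.9]
contact_force: [-0.1, -0.5, 0.1]
opening: 0.962
gripper_force: 0.0
time: 26.9
tcp_pos: [0.4606, 0.3959, 0.1214]
tool_rot: [179.9, -0.1, 86.0]
contact_force: [0.2, 0.4, -0.7]
opening: 0.678
gripper_force: 11.9
(array([-25.6 ,  14.48,   9.17]), 0)
```

```bash
python3 -m handwheel '[{"x":-1,"y":1,"z":0,"twist":0},{"x":-4,"y":3,"z":0,"twist":0},{"x":-7,"y":5,"z":0,"twist":0},{"x":-10.5,"y":7,"z":0,"twist":0},{"x":-14,"y":9,"z":0,"twist":0},{"x":-17.5,"y":11,"z":0,"twist":0},{"x":-21,"y":13,"z":0,"twist":0},{"x":-23.5,"y":14,"z":0,"twist":0},{"x":-24,"y":14.4,"z":0,"twist":0},{"x":-24,"y":14.4,"z":0,"twist":0}]'
python3 -c "
from h import *
snap('side','side2.png')
s=cv2.imread('pics/side2.png')[160:280,170:330]
cv2.imwrite('pics/c3.png',cv2.resize(s,(640,480),interpolation=cv2.INTER_CUBIC))
print(togo(.5873,.1305,.0315))
"
```

```text
time: 27.9
tcp_pos: [0.5865, 0.1439, 0.1183]
tool_rot: [-179.9, 0.1, 85.8]
contact_force: [0.0, 1.1, -0.5]
opening: 0.679
gripper_force: 11.9
(array([-1.55,  0.26,  8.72]), 0)
```

View pics/c3.png

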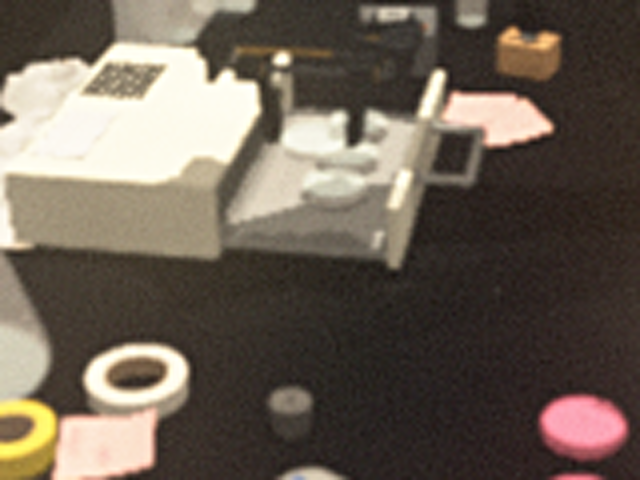

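The held dish is at (310,138) in the crop. Placed dishes are visible at (335,188) and (345,157), and the left end of the tray appears free. I check the nearest one's position before lowering.

```bash
python3 - <<'E'
from h import *
cm=cam('side')
for p in [(335,188),(345,157),(370,125)]: print(onz(cm,170+p[0]/4,160+p[1]/4,.03).round(3))
for y in [(.5824,.0616,.03),(.5776,-.008,.03),(.5727,-.077,.03),(.5873,.1305,.03)]:
    q=proj(cm,y);print((q-[170,160])*4)
E
```

```text
[0.578 0.067 0.03 ]
[ 0.577 -0.     0.03 ]
[ 0.56  -0.077  0.03 ]
[331.17870835 185.44704824]
[344.84428341 153.56037602]
[357.45938755 124.44288736]
[316.28734146 219.81436644]
```

```bash
python3 -m handwheel '[{"x":-1,"y":0.2,"z":1.5,"twist":0},{"x":-1.4,"y":0.2,"z":4,"twist":0},{"x":-1.4,"y":0.2,"z":6,"twist":0},{"x":-1.4,"y":0.2,"z":7.5,"twist":0},{"x":-1.4,"y":0.2,"z":8.4,"twist":0},{"x":-1.4,"y":0.2,"z":8.7,"twist":0},{"x":-1.4,"y":0.2,"z":8.7,"twist":0},{"x":-1.4,"y":0.2,"z":8.7,"twist":0}]'
python3 -m handwheel '[{"x":0,"y":0,"z":0,"twist":0},{"x":0,"y":0,"z":0,"twist":0},{"x":0,"y":0,"z":0,"twist":0},{"x":0,"y":0,"z":-2,"twist":0},{"x":0,"y":0,"z":-5,"twist":0},{"x":0,"y":0,"z":-9,"twist":0},{"x":0,"y":0,"z":-13,"twist":0},{"x":0,"y":0,"z":-17,"twist":0},{"x":0,"y":0,"z":-21,"twist":0},{"x":-2,"y":-2,"z":-24,"twist":0},{"x":-5,"y":-4,"z":-26,"twist":0},{"x":-8.5,"y":-7,"z":-26,"twist":0},{"x":-12,"y":-9,"z":-26,"twist":0},{"x":-15,"y":-9,"z":-26,"twist":0},{"x":-18,"y":-9,"z":-26,"twist":0},{"x":-18,"y":-9,"z":-26,"twist":0},{"x":-18,"y":-9,"z":-26,"twist":0}]' 7.8
python3 -c "
from h import *
snap('wrist','w6.png')
"
```

```text
time: 28.75
tcp_pos: [0.5883, 0.132, 0.0334]
tool_rot: [179.9, -0.0, 86.0]
contact_force: [-0.5, -0.3, -0.2]
opening: 0.678
gripper_force: 11.9
time: 30.45
tcp_pos: [0.4852, -0.0418, 0.2929]
tool_rot: [180.0, -0.0, 85.9]
contact_force: [1.2, 0.4, 0.1]
opening: 0.884
gripper_force: 0.0
```

View pics/w6.png

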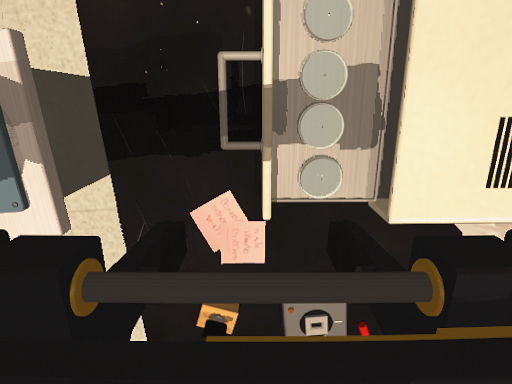

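All four dishes lie in one row in the tray, at rows 17, 74, 125 and 177 around column 325. Next I grip the bar at (223,52)–(223,147) and push the drawer shut.

```bash
python3 -c "
from h import *
print(togo(.4445,.0335,.037))
c=cam('wrist')
print(onz(c,223,57,.058),onz(c,223,145,.058))
for p in [(328,17),(324,74),(321,125),(321,177)]: print(onz(c,*p,.034).round(4))"
```

```text
(array([ 7.11, -4.6 , 25.59]), 0)
[0.45458265 0.08777335 0.058     ] [ 0.44408829 -0.01849229  0.058     ]
[0.5877 0.1292 0.034 ]
[0.5817 0.0618 0.034 ]
[ 0.5769 -0.0036  0.034 ]
[ 0.5761 -0.0768  0.034 ]
```

```bash
python3 -m handwheel '[{"x":2,"y":-1.5,"z":3,"twist":0},{"x":4.5,"y":-3,"z":6,"twist":0},{"x":7.1,"y":-4.4,"z":9,"twist":0},{"x":7.1,"y":-4.4,"z":13,"twist":0},{"x":7.1,"y":-4.4,"z":17,"twist":0},{"x":7.1,"y":-4.4,"z":20,"twist":0},{"x":7.1,"y":-4.4,"z":23,"twist":0},{"x":7.1,"y":-4.4,"z":25,"twist":0},{"x":7.1,"y":-4.4,"z":25.6,"twist":0},{"x":7.1,"y":-4.4,"z":25.6,"twist":0}]' 4
python3 -m handwheel '[{"x":0,"y":0,"z":0,"twist":0},{"x":0,"y":0,"z":0,"twist":0},{"x":0,"y":0,"z":0,"twist":0},{"x":0,"y":0,"z":0,"twist":0},{"x":0,"y":0,"z":0,"twist":0}]' 0 30
```

```text
time: 31.5
tcp_pos: [0.4461, 0.0335, 0.0364]
tool_rot: [-179.9, -0.0, 86.1]
contact_force: [-1.0, 0.4, 0.3]
opening: 0.45
gripper_force: 0.0
time: 32.0
tcp_pos: [0.447, 0.0322, 0.0372]
tool_rot: [179.9, -0.0, 86.0]
contact_force: [-0.5, -0.2, 4.3]
opening: 0.09
gripper_force: 29.3
```

```bash
python3 -m handwheel '[{"x":0,"y":0.2,"z":0,"twist":0},{"x":0,"y":0.6,"z":0,"twist":0},{"x":0,"y":1.2,"z":0,"twist":0},{"x":0,"y":2,"z":0,"twist":0},{"x":0,"y":3,"z":0,"twist":0},{"x":0,"y":4,"z":0,"twist":0},{"x":0,"y":5,"z":0,"twist":0},{"x":0,"y":6,"z":0,"twist":0},{"x":0,"y":7,"z":0,"twist":0},{"x":0,"y":8,"z":0,"twist":0},{"x":0,"y":9,"z":0,"twist":0},{"x":0,"y":10,"z":0,"twist":0},{"x":0,"y":11,"z":0,"twist":0},{"x":0,"y":12,"z":0,"twist":0},{"x":0,"y":13,"z":0,"twist":0},{"x":0,"y":14,"z":0,"twist":0},{"x":0,"y":14.8,"z":0,"twist":0},{"x":0,"y":15.4,"z":0,"twist":0},{"x":0,"y":15.8,"z":0,"twist":0},{"x":0,"y":16,"z":0,"twist":0}]'
```

```text
time: 34.0
tcp_pos: [0.6063, 0.021, 0.0373]
tool_rot: [180.0, 0.0, 86.0]
contact_force: [-3.1, -0.8, 7.6]
opening: 0.092
gripper_force: 29.0
```

```bash
python3 -m handwheel '[{"x":0,"y":0.1,"z":0,"twist":0},{"x":0,"y":0.3,"z":0,"twist":0},{"x":0,"y":0.5,"z":0,"twist":0},{"x":0,"y":0.7,"z":0,"twist":0},{"x":0,"y":0.9,"z":0,"twist":0},{"x":0,"y":0.9,"z":0,"twist":0},{"x":0,"y":0.9,"z":0,"twist":0}]'
```

```text
time: 34.7
tcp_pos: [0.6134, 0.0204, 0.0371]
tool_rot: [-179.8, 0.1, 86.0]
contact_force: [-5.7, -0.5, 10.7]
opening: 0.098
gripper_force: 28.9
```

```bash
python3 -m handwheel '[{"x":0,"y":0.2,"z":0,"twist":0},{"x":0,"y":0.4,"z":0,"twist":0},{"x":0,"y":0.6,"z":0,"twist":0},{"x":0,"y":0.6,"z":0,"twist":0},{"x":0,"y":0.6,"z":0,"twist":0}]'
```

```text
time: 35.2
tcp_pos: [0.6133, 0.0204, 0.0367]
tool_rot: [-179.1, 0.2, 86.0]
contact_force: [-23.9, -0.0, 27.3]
opening: 0.098
gripper_force: 27.0
```

```bash
python3 -m handwheel '[{"x":0,"y":-0.5,"z":0,"twist":0},{"x":0,"y":-0.5,"z":0,"twist":0},{"x":0,"y":-0.5,"z":0,"twist":0},{"x":0,"y":-0.5,"z":0,"twist":0},{"x":0,"y":-0.5,"z":-2,"twist":0},{"x":0,"y":-0.5,"z":-5,"twist":0},{"x":0,"y":-0.5,"z":-9,"twist":0},{"x":0,"y":-0.5,"z":-13,"twist":0},{"x":0,"y":-0.5,"z":-17,"twist":0},{"x":-1,"y":-2,"z":-21,"twist":0},{"x":-3,"y":-4,"z":-25,"twist":0},{"x":-6,"y":-6.5,"z":-25,"twist":0},{"x":-10,"y":-9,"z":-25,"twist":0},{"x":-14,"y":-11,"z":-25,"twist":0},{"x":-18,"y":-13,"z":-25,"twist":0},{"x":-22,"y":-15,"z":-25,"twist":0},{"x":-26,"y":-16,"z":-25,"twist":0},{"x":-30,"y":-16,"z":-25,"twist":0},{"x":-34,"y":-16,"z":-25,"twist":0},{"x":-34,"y":-16,"z":-25,"twist":0}]' 4
python3 -m handwheel '[{"x":-3,"y":0,"z":0,"twist":0},{"x":-5,"y":0,"z":0,"twist":0},{"x":-5,"y":0,"z":0,"twist":0},{"x":-5,"y":0,"z":0,"twist":0}]' 4
python3 -c "
from h import *
im,cm=snap('wrist','w7.png');np.save('cm7.npy',cm[1])"
```

```text
time: 37.2
tcp_pos: [0.4358, -0.3143, 0.2865]
tool_rot: [-180.0, 0.1, 85.5]
contact_force: [0.1, -0.4, 0.3]
opening: 0.462
gripper_force: 0.0
time: 37.6
tcp_pos: [0.4344, -0.357, 0.2865]
tool_rot: [180.0, -0.1, 86.0]
contact_force: [0.1, 0.4, 0.3]
opening: 0.457
gripper_force: 0.0
```

View pics/w7.png

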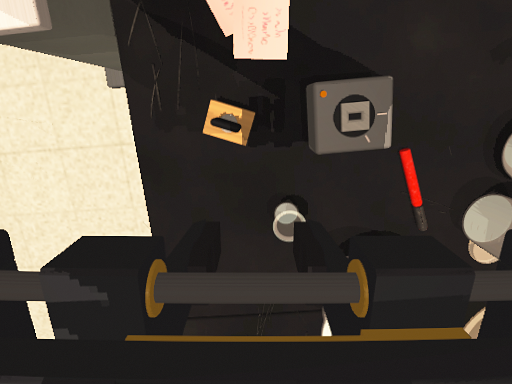

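The key's black bow is at about (227,125) over the wooden stand at (229,122), and the lamp unit's rotor with its slot is at (355,116). The drawer area is out of this view. I extract the shapes.

```bash
python3 - <<'E'
from h import *
cm=(vision.camera_info('wrist'),np.load('cm7.npy'));im=cv2.imread('pics/w7.png')
hsv=cv2.cvtColor(im,cv2.COLOR_BGR2HSV)
def rect(m,box,z,name):
    x0,y0,x1,y1=box;mm=np.zeros_like(m);mm[y0:y1,x0:x1]=m[y0:y1,x0:x1]
    n,l,s,c=cv2.connectedComponentsWithStats(mm);i=1+s[1:,4].argmax()
    P=np.argwhere(l==i)[:,::-1]
    W=np.array([onz(cm,*p,z)[:2]*1000 for p in P],np.float32)
    r=cv2.minAreaRect(W);print(name,s[i,4],c[i].round(1),np.array(r[0]).round(1),np.array(r[1]).round(1),round(r[2],1)); return l==i
g=im.mean(2)
y=((hsv[...,0]>8)&(hsv[...,0]<30)&(hsv[...,1]>80)&(g>60)).astype(np.uint8)
rect(cv2.morphologyEx(y,cv2.MORPH_CLOSE,np.ones((15,15))),(190,85,270,155),.04,'stand')
k=(g<40).astype(np.uint8);hull=np.zeros_like(k)
c=max(cv2.findContours(y[85:155,190:270].copy(),0,2)[0],key=cv2.contourArea)+[190,85]
rect(k,(207,110,244,136),.088,'key bow')
print(g[100:120:2,345:365:2].astype(int)); 
rect((g>120).astype(np.uint8),(337,98,373,134),.066,'rotor')
rect((g<70).astype(np.uint8),(346,108,364,125),.066,'slot')
rect((g>60).astype(np.uint8),(300,70,400,160),.06,'lamp')
o=np.hstack([cv2.resize(im[90:150,195:260],(390,360),interpolation=cv2.INTER_NEAREST),cv2.resize(im[85:145,322:387],(390,360),interpolation=cv2.INTER_NEAREST)])
cv2.imwrite('pics/c4.png',o)
E
```

```text
stand 1633 [228.  122.2] [ 401.2 -307.1] [46.1 60.5] 69.1
key bow 245 [225.8 124.2] [ 403.1 -306. ] [10.  34.2] 68.7
[[ 34  33  34  32  32  31  31  29  26  18]
 [ 32  37  50  69  88 114 133 143 146 143]
 [141 141 136 136 140 138 138 139 137 136]
 [135 137 138 137 134 136 137 136 138 137]
 [138 136 136 137 139 134 134 138 136 137]
 [135 135 138 135 136 137 138 133 134 133]
 [140 121 117 117 113 112 107  93 102 118]
 [137 127  23  28  30  30  30  28  89 123]
 [139 126  27  33  32  32  32  30  89 123]
 [142 131  26  30  30  29  33  36  89 122]]
rotor 609 [355.  115.9] [ 559.6 -308.5] [32.4 33.3] 1.4
slot 79 [354.5 116. ] [ 559.1 -308.3] [ 7.2 14. ] 86.3
lamp 5038 [352.6 114.3] [ 558.3 -308.4] [99.3 88.3] 1.4
```

View pics/c4.png

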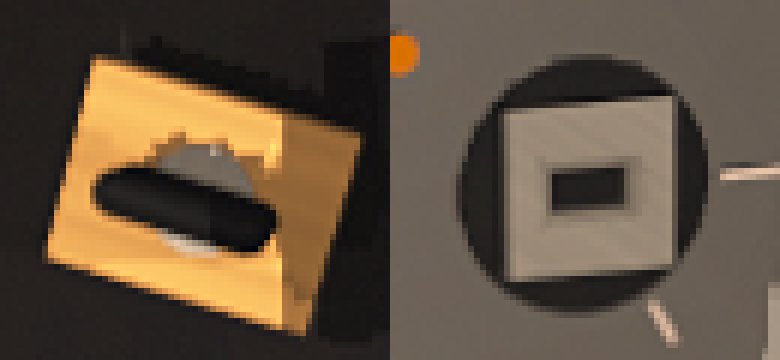

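The key bow's rectangle measures 10×34 mm at z=0.088 (expected 9×36), and the rotor 32×33, so the heights hold. I turn the gripper to the grasp yaw (≈159.5) and re-measure both in that orientation so calibration bias cancels.

```bash
python3 -c "
from h import *
print(togo(.52,-.31,.26,159.5), monitor.get_state()['joint_pos'].round(0))"
python3 -m handwheel '[{"x":0.5,"y":1,"z":0,"twist":-0.1},{"x":1,"y":2,"z":0,"twist":-0.24},{"x":2,"y":3,"z":0,"twist":-0.38},{"x":3,"y":4,"z":0,"twist":-0.52},{"x":4,"y":5,"z":0,"twist":-0.66},{"x":5,"y":6,"z":1,"twist":-0.8},{"x":5,"y":7,"z":2,"twist":-0.94},{"x":5,"y":8,"z":2.5,"twist":-1.08},{"x":5,"y":8,"z":2.5,"twist":-1.2},{"x":5,"y":8,"z":2.5,"twist":-1.283},{"x":5,"y":8,"z":2.5,"twist":-1.283},{"x":5,"y":8,"z":2.5,"twist":-1.283}]' 4
cat > meas.py <<'E'
from h import *
def rect(m,cm,pc,h,z,name):
    u,v=map(int,pc);x0,y0,x1,y1=u-h,max(v-h,0),u+h,v+h;mm=np.zeros(m.shape,np.uint8);mm[y0:y1,x0:x1]=m[y0:y1,x0:x1]
    n,l,s,c=cv2.connectedComponentsWithStats(mm)
    if n<2: return
    i=1+s[1:,4].argmax();P=np.argwhere(l==i)[:,::-1]
    W=np.array([onz(cm,*p,z)[:2]*1000 for p in P],np.float32)
    r=cv2.minAreaRect(W);b=cv2.boxPoints(r);e=[b[1]-b[0],b[2]-b[1]];e=e[np.argmax([np.linalg.norm(k) for k in e])]
    print(name,s[i,4],c[i].round(1),'ctr',np.array(r[0]).round(1),'size',np.array(r[1]).round(1),'long axis',round((np.degrees(np.arctan2(e[1],e[0]))+90)%180-90,1))
E
python3 - <<'E'
from meas import *
im,cm=snap('wrist','w8.png');g=im.mean(2)
k=proj(cm,(.402,-.3065,.088));s=proj(cm,(.5593,-.3085,.066));print(k,s,monitor.get_state()['tcp_pos'],monitor.get_state()['tool_rot'])
rect(g<40,cm,k,20,.088,'bow');rect(g>110,cm,s,24,.066,'rotor');rect(g<70,cm,s,10,.066,'slot')
a=[cv2.resize(im[max(0,int(p[1])-35):int(p[1])+35,int(p[0])-35:int(p[0])+35],(390,390),interpolation=cv2.INTER_NEAREST) for p in (k,s)]
cv2.imwrite('pics/c5.png',np.hstack(a))
E
```

```text
(array([5.21, 8.2 , 2.67]), np.float64(-1.282)) [ 51.  21. -20.  98.   8.  63.  24.]
time: 38.85
tcp_pos: [0.5176, -0.3125, 0.2619]
tool_rot: [180.0, 0.0, 159.4]
contact_force: [0.1, 0.4, -0.1]
opening: 0.449
gripper_force: 0.0
[220.34930471  62.10548439] [269.97065893 194.13828692] [ 0.51756583 -0.31276904  0.26194838] [1.79996620e+02 1.09162872e-02 1.59440543e+02]
bow 337 [221.4  63.9] ctr [ 403.4 -305.8] size [10.4 34.6] long axis -20.1
rotor 621 [270.  194.3] ctr [ 559.4 -308.7] size [34.4 33.6] long axis 1.3
slot 74 [269.9 193.9] ctr [ 559.  -308.6] size [14.7  7.7] long axis 2.5
```

View pics/c5.png

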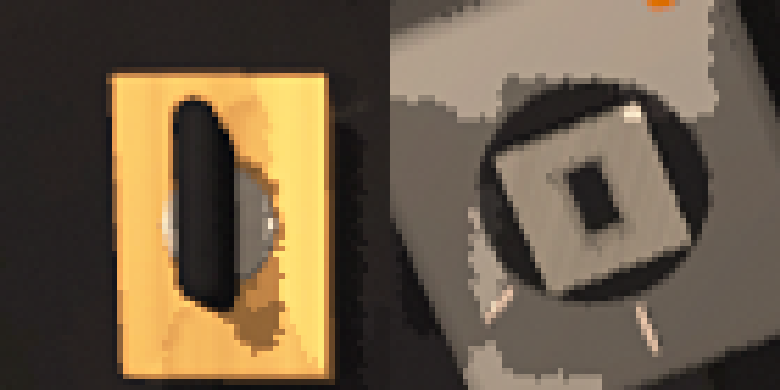

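```bash
python3 -c "
from h import *
print(togo(.4028,-.3062,.05,159.6))"
```

```text
(array([10.98, -3.42, 21.19]), np.float64(-0.003))
```

```bash
python3 -m handwheel '[{"x":3,"y":-1,"z":1,"twist":0},{"x":6,"y":-2,"z":2,"twist":0},{"x":9,"y":-3,"z":3,"twist":0},{"x":11,"y":-3.4,"z":5,"twist":0},{"x":11,"y":-3.4,"z":8,"twist":0},{"x":11,"y":-3.4,"z":11,"twist":0},{"x":11,"y":-3.4,"z":13,"twist":0},{"x":11,"y":-3.4,"z":13,"twist":0},{"x":11,"y":-3.4,"z":13,"twist":0}]' 4
python3 -c "
from h import *
print(togo(.4028,-.3062,.05,159.6))"
```

```text
time: 39.8
tcp_pos: [0.4028, -0.3067, 0.1323]
tool_rot: [180.0, 0.0, 159.5]
contact_force: [0.5, -0.3, 0.9]
opening: 0.454
gripper_force: 0.0
(array([0.02, 0.04, 8.23]), np.float64(-0.002))
```

```bash
python3 -m handwheel '[{"x":0,"y":0,"z":2,"twist":0},{"x":0,"y":0,"z":4,"twist":0},{"x":0,"y":0,"z":6,"twist":0},{"x":0,"y":0,"z":7.5,"twist":0},{"x":0,"y":0,"z":8.2,"twist":0},{"x":0,"y":0,"z":8.2,"twist":0},{"x":0,"y":0,"z":8.2,"twist":0}]' 4
python3 -m handwheel '[{"x":0,"y":0,"z":0,"twist":0},{"x":0,"y":0,"z":0,"twist":0},{"x":0,"y":0,"z":0,"twist":0},{"x":0,"y":0,"z":0,"twist":0},{"x":0,"y":0,"z":0,"twist":0},{"x":0,"y":0,"z":0,"twist":0}]' 0 30
```

```text
time: 40.5
tcp_pos: [0.403, -0.3072, 0.0505]
tool_rot: [-180.0, 0.1, 159.5]
contact_force: [-0.2, -0.7, 0.0]
opening: 0.455
gripper_force: 0.0
time: 41.1
tcp_pos: [0.4021, -0.308, 0.0499]
tool_rot: [-179.9, 0.0, 159.5]
contact_force: [-1.8, -4.4, 1.8]
opening: 0.101
gripper_force: 30.0
```

```bash
python3 -m handwheel '[{"x":0,"y":0,"z":-0.5,"twist":0},{"x":0,"y":0,"z":-1.2,"twist":0},{"x":0,"y":0,"z":-2,"twist":0},{"x":0,"y":0,"z":-3,"twist":0},{"x":0,"y":0,"z":-5,"twist":0},{"x":0,"y":0,"z":-7,"twist":0},{"x":0,"y":0,"z":-9,"twist":0},{"x":0,"y":0,"z":-10,"twist":0},{"x":0,"y":0,"z":-10,"twist":0},{"x":0,"y":0,"z":-10,"twist":0}]' 0 50
python3 -c "
from h import *
print(togo(.5592,-.3086,.12,181.4))
snap('scene','s3.png');snap('side','s4.png')
a=cv2.imread('pics/s3.png')[210:310,310:410];b=cv2.imread('pics/s4.png')[100:200,230:330]
cv2.imwrite('pics/c6.png',np.hstack([cv2.resize(x,(400,400),interpolation=cv2.INTER_CUBIC) for x in(a,b)]))"
```

```text
time: 42.1
tcp_pos: [0.4023, -0.3064, 0.1494]
tool_rot: [180.0, -0.0, 159.5]
contact_force: [-0.5, -0.3, -0.4]
opening: 0.096
gripper_force: 50.0
(array([-14.77,   5.28,   2.94]), np.float64(-0.382))
```

View pics/c6.png

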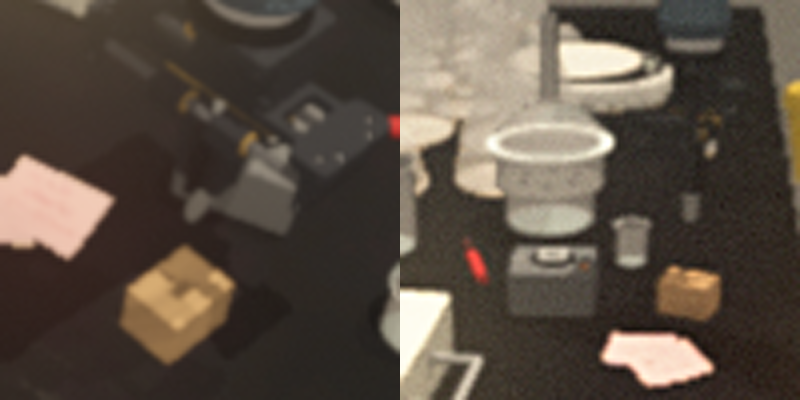

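The stand's slot is empty and the steel blade hangs below the gripper at (690,205) in the right half. I move over the switch and align.

```bash
python3 -m handwheel '[{"x":-2,"y":0.7,"z":0,"twist":-0.05},{"x":-5,"y":2,"z":0,"twist":-0.15},{"x":-8,"y":3,"z":0,"twist":-0.25},{"x":-11,"y":4,"z":0,"twist":-0.35},{"x":-13.5,"y":5,"z":0,"twist":-0.382},{"x":-14.8,"y":5.3,"z":0,"twist":-0.382},{"x":-14.8,"y":5.3,"z":1.5,"twist":-0.382},{"x":-14.8,"y":5.3,"z":3,"twist":-0.382},{"x":-14.8,"y":5.3,"z":3,"twist":-0.382},{"x":-14.8,"y":5.3,"z":3,"twist":-0.382}]'
python3 -c "
from h import *
print(togo(.5592,-.3086,.0765,181.4),monitor.get_state()['joint_pos'].round(0))
b,cm=snap('side','s5.png');print(proj(cam('side'),(.5592,-.3086,.066)))
a,_=snap('scene','s6.png');print(proj(cam('scene'),(.5592,-.3086,.066)))
a=a[190:270,330:410];b=b[120:200,228:308]
cv2.imwrite('pics/c7.png',np.hstack([cv2.resize(x,(400,400),interpolation=cv2.INTER_CUBIC) for x in(a,b)]))"
```

```text
time: 43.2
tcp_pos: [0.558, -0.3091, 0.1186]
tool_rot: [180.0, -0.1, -178.6]
contact_force: [-0.5, -0.8, -0.6]
opening: 0.099
gripper_force: 50.0
(array([-0.13,  0.04,  4.21]), np.float64(-0.001)) [ 49.  43. -35.  93.  29.  54.  94.]
[267.65900374 163.23147363]
[373.68079557 238.49676654]
```

View pics/c7.png

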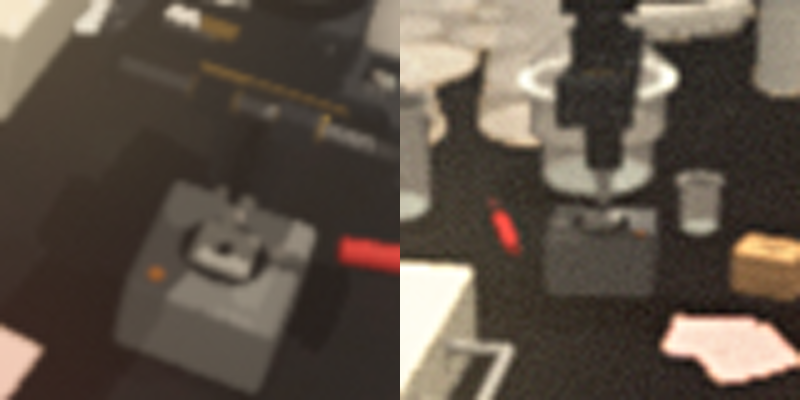

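The blade hangs over the rotor in both views: its tip is at about (603,195) in the right half, above the rotor at (603,215). Inserting slowly.

```bash
python3 -m handwheel '[{"x":-0.1,"y":0,"z":0.5,"twist":0},{"x":-0.1,"y":0,"z":0.9,"twist":0},{"x":-0.1,"y":0,"z":1.2,"twist":0},{"x":-0.1,"y":0,"z":1.5,"twist":0},{"x":-0.1,"y":0,"z":1.8,"twist":0},{"x":-0.1,"y":0,"z":2.1,"twist":0},{"x":-0.1,"y":0,"z":2.1,"twist":0},{"x":-0.1,"y":0,"z":2.1,"twist":0}]'
```

```text
time: 44.1
tcp_pos: [0.5606, -0.3091, 0.0987]
tool_rot: [180.0, -0.0, -178.6]
contact_force: [-0.1, 0.3, -0.5]
opening: 0.098
gripper_force: 50.0
```

```bash
python3 -m handwheel '[{"x":0,"y":0,"z":0.3,"twist":0},{"x":0,"y":0,"z":0.6,"twist":0},{"x":0,"y":0,"z":0.9,"twist":0},{"x":0,"y":0,"z":1.2,"twist":0},{"x":0,"y":0,"z":1.2,"twist":0},{"x":0,"y":0,"z":1.2,"twist":0}]'
```

```text
time: 44.7
tcp_pos: [0.5606, -0.3091, 0.0866]
tool_rot: [180.0, -0.0, -178.6]
contact_force: [0.2, -1.0, -1.0]
opening: 0.1
gripper_force: 50.0
```

```bash
python3 -m handwheel '[{"x":0,"y":0,"z":0.3,"twist":0},{"x":0,"y":0,"z":0.6,"twist":0},{"x":0,"y":0,"z":0.8,"twist":0},{"x":0,"y":0,"z":1.0,"twist":0},{"x":0,"y":0,"z":1.1,"twist":0},{"x":0,"y":0,"z":1.2,"twist":0},{"x":0,"y":0,"z":1.2,"twist":0}]'
```

```text
time: 45.4
tcp_pos: [0.5606, -0.3092, 0.0758]
tool_rot: [-180.0, -0.0, -178.6]
contact_force: [-3.5, 0.3, 8.5]
opening: 0.096
gripper_force: 50.0
```

```bash
python3 -m handwheel '[{"x":0,"y":0,"z":0,"twist":0.08},{"x":0,"y":0,"z":0,"twist":0.16},{"x":0,"y":0,"z":0,"twist":0.24},{"x":0,"y":0,"z":0,"twist":0.32},{"x":0,"y":0,"z":0,"twist":0.4},{"x":0,"y":0,"z":0,"twist":0.48},{"x":0,"y":0,"z":0,"twist":0.56},{"x":0,"y":0,"z":0,"twist":0.64},{"x":0,"y":0,"z":0,"twist":0.72},{"x":0,"y":0,"z":0,"twist":0.8},{"x":0,"y":0,"z":0,"twist":0.88},{"x":0,"y":0,"z":0,"twist":0.95},{"x":0,"y":0,"z":0,"twist":1.0},{"x":0,"y":0,"z":0,"twist":1.0}]'
python3 -c "
from h import *
print(monitor.get_state()['torque'])"
python3 -m handwheel '[{"x":0,"y":0,"z":0,"twist":0.04},{"x":0,"y":0,"z":0,"twist":0.08},{"x":0,"y":0,"z":0,"twist":0.12},{"x":0,"y":0,"z":0,"twist":0.15},{"x":0,"y":0,"z":0,"twist":0.15},{"x":0,"y":0,"z":0,"twist":0.15}]'
python3 -c "
from h import *
print(monitor.get_state()['torque'])"
```

```text
time: 46.8
tcp_pos: [0.5607, -0.3107, 0.0759]
tool_rot: [-179.9, 0.1, 124.0]
contact_force: [-2.2, -2.4, 6.9]
opening: 0.097
gripper_force: 50.0
[-0.4869746   0.50738217  0.03973588]
time: 47.4
tcp_pos: [0.5604, -0.3108, 0.0759]
tool_rot: [-179.9, 0.1, 115.4]
contact_force: [-3.7, -2.8, 7.1]
opening: 0.097
gripper_force: 50.0
[-0.48860315  0.6760379   0.04400493]
```

```bash
python3 -m handwheel '[{"x":0,"y":0,"z":0,"twist":0.03},{"x":0,"y":0,"z":0,"twist":0.06},{"x":0,"y":0,"z":0,"twist":0.09},{"x":0,"y":0,"z":0,"twist":0.09},{"x":0,"y":0,"z":0,"twist":0.09}]'
python3 -c "
from h import *
print(monitor.get_state()['torque'])"
```

```text
time: 47.9
tcp_pos: [0.5599, -0.311, 0.0758]
tool_rot: [-179.9, 0.1, 110.3]
contact_force: [-5.0, -3.1, 8.6]
opening: 0.098
gripper_force: 50.0
[-0.59085439  0.91693266  0.17855713]
```

Torque rose from 0.04 to 0.18 N m, so the switch is at its stop. Releasing and backing off.

```bash
python3 -m handwheel '[{"x":0,"y":0,"z":0,"twist":0},{"x":0,"y":0,"z":0,"twist":0},{"x":0,"y":0,"z":0,"twist":0},{"x":0,"y":0,"z":-1,"twist":0},{"x":0,"y":0,"z":-3,"twist":0},{"x":0,"y":0,"z":-6,"twist":0},{"x":0,"y":0,"z":-10,"twist":0},{"x":0,"y":0,"z":-14,"twist":0},{"x":0,"y":0,"z":-18,"twist":0},{"x":0,"y":0,"z":-19,"twist":0},{"x":-2,"y":3,"z":-19,"twist":0},{"x":-5,"y":3,"z":-19,"twist":0},{"x":-8,"y":3,"z":-19,"twist":0},{"x":-8,"y":3,"z":-19,"twist":0},{"x":-8,"y":3,"z":-19,"twist":0}]' 3
python3 - <<'E'
from meas import *
im,cm=snap('wrist','w9.png');g=im.mean(2)
k=proj(cm,(.5600,-.310,.114));print(k)
rect(g<45,cm,k,22,.114,'bow')
a,_=snap('scene','s9.png')
u,v=int(max(k[0],50)),int(max(k[1],50))
o=np.hstack([cv2.resize(im[v-50:v+50,u-50:u+50],(390,390)),cv2.resize(a[120:280,240:400],(390,390),interpolation=cv2.INTER_CUBIC)])
cv2.imwrite('pics/c8.png',o)
E
```

```text
time: 49.4
tcp_pos: [0.6162, -0.3735, 0.2639]
tool_rot: [-180.0, -0.1, 110.3]
contact_force: [-0.3, 0.6, -0.1]
opening: 0.337
gripper_force: 0.0
[223.33287803  95.22268119]
bow 454 [228.   90.6] ctr [ 567.9 -304.2] size [24.  35.9] long axis -64.0
```

View pics/c8.png

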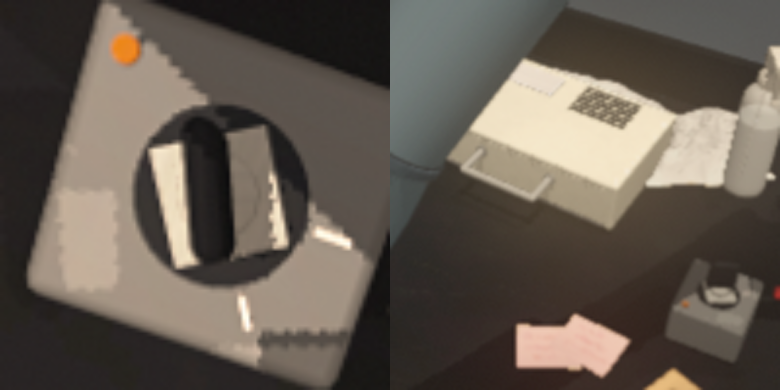

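The drawer is shut in the scene view. The rotor edge is turned about 28.5° counter-clockwise relative to the lamp body, which is about 60° clockwise given the square symmetry, and the key stands upright in it. Handing in.

```bash
python3 -c "
from cell import workorder
print(workorder.sign_off())"
```

```text
the job is handed in; nothing more can be done
None
```

I handed the job in, and the sign-off returned no verdict: all four dishes went flat into the drawer, the drawer was pushed to its shut stop, and the key is fully in the switch, turned clockwise to its stop and let go, with no bystander touched as far as I saw.

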